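# Restock and close up a row of sauce jars

### The job

Stand the spare yellow-lidded jar in the clear-walled lane of the counter rack, behind the two jars already there, and bring the red pusher over the bump in its track and slide it up until all three jars stand upright in a closed row against the red front stop. The jars are glass: press the row only gently, and let the pusher sit down in its track. Leave the other goods on the counter where they are.

Things in the scene. Friction and masses are not known exactly. Their poses are not given: they have to be found in the camera images.
- rack: Fixed rack, wooden base 135 x 400 mm. Origin on the counter under the lane's middle line, z up; +y along the lane to the red front stop, +x to the pusher's track (centred at x = +62 mm). Lane floor 8 mm above the counter; lane 58 mm wide between clear walls 4 mm thick, wall tops 31 mm above the counter. The pusher's centre is at rack y = -165 mm + travel.
- stop_face (a point): Middle of the lane at the foot of the front stop's inner face, 8 mm above the counter (rack y = +150 mm). The red front stop is 70 mm wide, 10 mm thick, its top 60 mm above the counter. Axes as the rack.
- track (a point): On the track's middle line, on its floor 8 mm above the counter, at rack y = -60 mm. The track is a steel channel along rack y, its aluminium lips' top 26.5 mm above the counter. The lips hold the pusher's shoe (30 mm long) down, except at a window around the yellow bump; bump and window differ in place from rack to rack, by up to 12 mm either way. Axes as the rack.
- travel (a joint): How far the pusher has slid along rack +y, m, 0 to 0.175; starts parked at 0 to 0.02. Friction about 2 N; stays where left. While down, its shoe is blocked by the bump at a travel of 0.032 to 0.056 (feel for it). Raised, it can go on for 44 mm from there, until it meets the next lips; there it is 4 mm clear of the bump and must be lowered to slide on. Row closed: 0.156.
- lift (a joint): How far the pusher is raised in its track, m, 0 (down) to 0.013; let go, it sinks by its weight of about 2.4 N. Over 8 mm clears the bump (10 mm long, across the track). It can be raised only in the window: from 4 mm before the shoe meets the bump to 44 mm past that; elsewhere the lips stop it after 1.5 mm.
- knob (a point): Middle of the top of the pusher's red knob, an upright block 26 mm (rack x) x 16 mm (rack y) x 42 mm tall on a thinner stem; top 87 mm above the counter when down. A crossbar 6 mm thick, 38 to 48 mm above the counter, runs to rack -x, to the red plate (50 wide, 50 tall, 6 mm thick) that faces the jars, its front face 3 mm ahead (+y) of the knob's centre. Axes as the rack.
- jar_front: Glass sauce jar with yellow lid, 52 mm across, 85 mm tall, about 0.22 kg, standing in the lane, nearest to the front stop. Origin at the centre of its underside, z up.
- jar_second: Like jar_front; stands in the lane behind it (on its -y side), with gaps.
- jar_spare: Like jar_front; the spare jar, standing on the counter to the left or right of the rack. Origin at the centre of its underside.
- sauce_bottle: Bystander: amber sauce bottle with red cap, 56 mm across, 170 mm tall, standing on the counter beside the rack. Origin at the centre of its underside.
- dark_jar: Bystander: black-lidded jar, 66 mm across, 100 mm tall, standing on the counter beside the rack. Origin at the centre of its underside.
- tasting_bowl: Bystander: white bowl, 90 mm across, 40 mm tall. Origin at the centre of its underside.

How it is judged (in metres and radians):
At the end, for the whole second after the job is handed in: All three yellow-lidded jars stand upright (within 7 degrees) and at rest on the lane floor, in one row between front stop and pusher, the spare jar next to the pusher; the pusher is down (raised under 3 mm) and closed up, at most 5 mm of slack in the whole row (travel above 0.151) (value of joint travel above 0.151 m and value of joint lift below 0.003 m and angle between each of jar_front, jar_second, jar_spare's own z axis and vertical below 0.12 rad and x of jar_front in the frame of rack between -0.007 and 0.007 m and y of jar_front in the frame of rack between 0 and 0.14 m and z of jar_front in the frame of rack between 0.004 and 0.012 m and linear speed of each of jar_front, jar_second, jar_spare below 0.02 m/s and x of jar_second in the frame of rack between -0.007 and 0.007 m and y of jar_second in the frame of rack between 0 and 0.14 m and z of jar_second in the frame of rack between 0.004 and 0.012 m and x of jar_spare in the frame of rack between -0.007 and 0.007 m and y of jar_spare in the frame of rack between 0 and 0.14 m and z of jar_spare in the frame of rack between 0.004 and 0.012 m and y of jar_spare in the frame of rack below 0.04 m); the robot touches nothing.
It fails at once if the row is pressed against the rack's front stop with more than 40 N (felt at the front jar) (contact force between jar_front and rack above 40 N).
It fails at once if the sauce bottle, dark jar or bowl is moved by more than 30 mm (distance of any of sauce_bottle, dark_jar, tasting_bowl from where it was at the start of the episode above 0.03 m).
It also fails if it takes over 62 s, if anything falls off the work surface, if the arm or the gripper's body presses on something with over 40 N, if the wrist force passes 120 N, or if a joint passes its speed limit or range.

### The arm

A 7-joint arm with a two-finger parallel gripper is mounted at the origin on the work surface. World frame = base frame: x ahead of the robot, y to its left, z up, the work surface at z = 0. Lengths are in mm, angles in rad, forces in N, time in s.
With the tool pointing down it reaches from about 350 to 900 mm from the base axis. Payload 7.2 kg.
Tool frame: the origin (TCP) lies midway between the tips of the shut fingers; the grasp point (between the pads) lies 19 mm behind it; z points along the fingers, y is the direction in which the jaws open and shut (so a half turn about z gives the same grasp; the last joint's range is limited). The gripper opens to 85 mm and grips with 20 to 120 N. Pads are 22 mm wide; open, the fingers measure 114 mm over their backs; the gripper's body (76 mm by 85 mm) begins 54 mm behind the grasp point. The pads swing forward as they close: fully open they stand 13 mm farther back than shut.
Start: joints at [-1.225, 0.411, -0.013, 1.596, 0.006, 1.134, -0.082], TCP at [251.317, 572.249, 231.297] pointing down, gripper open.
Joint ranges: [-2.95, 2.95], [-0.29, 1.99], [-1.47, 1.44], [0.14, 2.54], [-1.03, 4.17], [0.13, 1.85], [-2.86, 2.86]. Speed limits (rad/s): [2.39, 2.39, 3.01, 3.01, 3.14, 3.14, 3.14].

### API

Orientations are given as a 3x3 rotation matrix whose columns are the frame's x, y, z axes.
In Python, from bench import arm gives the robot as it stands. Calls block until the motion is done:
- arm.goto(position, orientation): joint-space move of the TCP to a pose.
- arm.line_to(position, v=150, orientation=None, stop_force=None): straight line of the TCP; orientation=None keeps the orientation; v is the mean speed in mm/s. With stop_force (N) it stops when the force on the tool has changed by that much, and returns True; else False.
- arm.movej(angles): joint-space move.
- arm.ungrasp() and arm.gripper_close(squeeze=None): open the fingers fully, or close them until they stop; squeeze is the grip in N (None keeps the last).
- arm.wait(seconds).
- arm.ik(position, orientation): joint angles nearest the present ones, or None.
- arm.read_camera(name): name is "side" or "top" or "wrist"; returns (picture, depth): 400x640x3 uint8, blue, green, red; 400x640 float32, mm along the optical axis (not along the pixel's ray), 0 where there is no reading.
- arm.camera_info(name): a dict with "fx", "fy", "cx", "cy" (pixels), "k1" (the pictures are not rectified: a ray, as slopes to the right and down, at radius r is drawn at 1 + k1 r^2 times it, then the intrinsics apply), "camera_from_world" (4x4, takes a point from world to camera coordinates); the wrist camera has in their place "T_tool_cam" (4x4, takes a point from camera to tool coordinates, whose origin is the TCP and whose axes are the flange's). Camera axes: x right, y down, z forward; pixel columns grow to the right and rows downward; lengths in mm; the calibration is good to about 2 mm. A picture is of the moment at which its call begins: read the wrist's pose just before it. camera_info takes no time and is no camera call.
A pose or a line that the arm cannot do raises arm.Unreachable and nothing moves.
- arm.job_done(): hands the job in, once; it reports no verdict.
Readings, each from a call of its own:
- arm.current_clock(): time.
- arm.current_joints(): joint angles.
- arm.current_qd(): joint speeds.
- arm.current_joint_efforts(): joint torques, N m.
- arm.current_ee_pos(): TCP position.
- arm.current_ee_rot(): TCP orientation.
- arm.current_force(): force on the tool from outside, world axes, zero at the start.
- arm.current_wrist_torque(): the same for the moment, N m.
- arm.current_width(): finger opening in mm.
Only numpy, scipy, OpenCV 4.12 (cv2) and the standard library are available. Lean on these libraries where they do the work, as an engineer would, in place of code of your own. Each camera call takes 0.05 s, during which the arm holds its last target.

## Working session

There is one attempt and no reset: what is moved stays moved. The work goes in short steps, each a Python script; the robot and the scene stay as the last script left them, time stands still between calls to the robot, and variables do not carry over. Pictures are saved under pics/ and viewed, and the job is handed in when it is done.

```bash
ls; mkdir -p pics
python3 - <<'E'
from bench import arm
import cv2,numpy as np
np.set_printoptions(precision=4,suppress=True)
for n in ["side","top","wrist"]:
    p,d=arm.read_camera(n); cv2.imwrite(f"pics/{n}0.png",p); np.save(f"pics/{n}0.npy",d)
    print(n,arm.camera_info(n))
print(arm.current_clock(),arm.current_ee_rot(),arm.current_ee_pos())
E
```

```text
pics
side {'fx': 379.0392914887231, 'fy': 379.0392914887231, 'cx': 319.5888038211692, 'cy': 199.77695660889512, 'k1': -0.03061007591222239, 'camera_from_world': array([[   0.9698,   -0.2423,   -0.0263, -531.9014],
       [  -0.1365,   -0.4505,   -0.8823,  146.5435],
       [   0.2019,    0.8593,   -0.47  ,  837.9084],
       [   0.    ,    0.    ,    0.    ,    1.    ]])}
top {'fx': 418.06474495837654, 'fy': 418.06474495837654, 'cx': 325.8153986648727, 'cy': 196.83375110072177, 'k1': 0.00446115436484947, 'camera_from_world': array([[  -0.0191,   -0.9998,    0.0048,   -5.6681],
       [  -0.9842,    0.0179,   -0.1762,  569.4515],
       [   0.1761,   -0.008 ,   -0.9843, 1201.4199],
       [   0.    ,    0.    ,    0.    ,    1.    ]])}
wrist {'fx': 353.920368263248, 'fy': 353.920368263248, 'cx': 321.53794922012304, 'cy': 198.85120058095907, 'k1': -0.044890058977311305, 'T_tool_cam': array([[  -0.0001,   -0.9457,   -0.3252,   84.3945],
       [   1.    ,   -0.0001,   -0.0002,   -1.188 ],
       [   0.0002,   -0.3252,    0.9457, -142.7304],
       [   0.    ,    0.    ,    0.    ,    1.    ]])}
0.15 [[-0.9156  0.402  -0.0004]
 [ 0.402   0.9156 -0.0012]
 [-0.0001 -0.0012 -1.    ]] [251.1809 571.8974 230.6307]
```

View pics/side0.png

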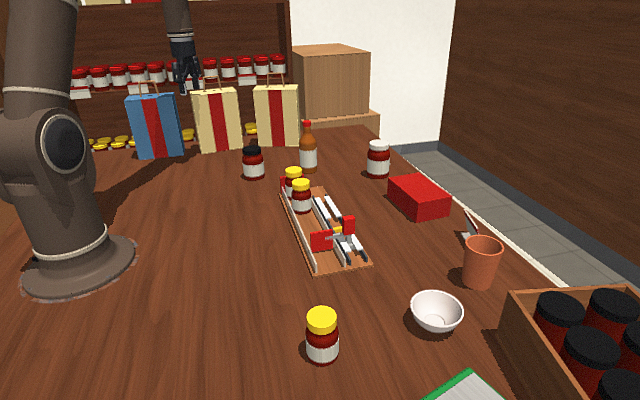

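View pics/top0.png

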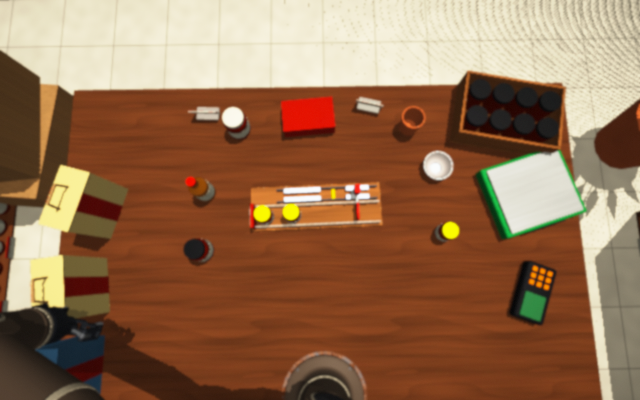

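View pics/wrist0.png

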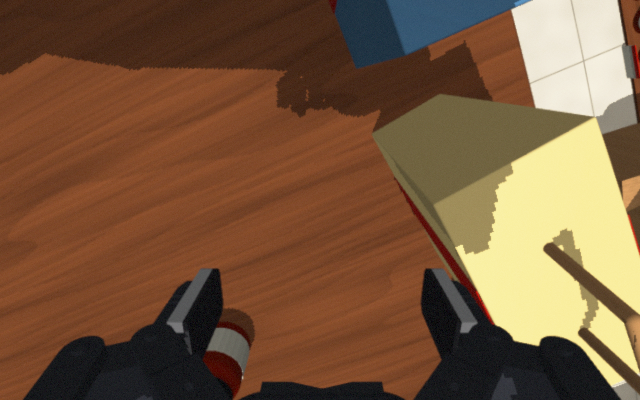

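The top view shows the rack at (250–382, 182–230), with the stop at the left end (world +y). The spare jar is at (449, 231), the bowl at (437, 166) and the pusher near x=357. The rack axes look roughly aligned with the world axes.

```bash
cat > h.py <<'E'
from bench import arm
import cv2,numpy as np
np.set_printoptions(precision=2,suppress=True)
def camT(name):
    """K, k1, world_from_cam"""
    c=arm.camera_info(name)
    if 'camera_from_world' in c: T=np.linalg.inv(c['camera_from_world'])
    else:
        W=np.eye(4);W[:3,:3]=arm.current_ee_rot();W[:3,3]=arm.current_ee_pos();T=W@c['T_tool_cam']
    return c,T
def ray(c,T,u,v):
    K=np.array([[c['fx'],0,c['cx']],[0,c['fy'],c['cy']],[0,0,1.]])
    p=cv2.undistortPoints(np.array([[[u,v]]],float),K,np.array([c['k1'],0,0,0.]))[0,0]
    return T[:3,3],T[:3,:3]@np.array([p[0],p[1],1])
def onz(c,T,u,v,z):
    o,d=ray(c,T,u,v); return o+d*(z-o[2])/d[2]
def proj(c,T,P):
    q=np.linalg.inv(T)@np.append(P,1); x,y=q[:2]/q[2]; r2=x*x+y*y; s=1+c['k1']*r2
    return c['fx']*x*s+c['cx'],c['fy']*y*s+c['cy']
def blobs(m,amin=8):
    n,l,s,ce=cv2.connectedComponentsWithStats(m.astype(np.uint8)); 
    return [(s[i,4],ce[i],s[i,:4]) for i in range(1,n) if s[i,4]>=amin]
def yellow(p):
    h=cv2.cvtColor(p,cv2.COLOR_BGR2HSV); return cv2.inRange(h,(22,170,110),(36,255,255))>0
def red(p):
    h=cv2.cvtColor(p,cv2.COLOR_BGR2HSV); return ((h[...,0]<4)|(h[...,0]>176))&(h[...,1]>200)&(h[...,2]>110)
def Rdown(yaw): # jaw axis (tool y) at angle yaw from world y
    c,s=np.cos(yaw),np.sin(yaw)
    y=np.array([-s,c,0]);z=np.array([0,0,-1.]);return np.stack([np.cross(y,z),y,z],1)
E
python3 - <<'E'
from h import *
for n in ["top","side"]:
    p=cv2.imread(f"pics/{n}0.png");c,T=camT(n)
    for nm,f in(("Y",yellow),("R",red)):
        for a,ce,bb in blobs(f(p)):
            print(n,nm,a,ce,bb,"z85",onz(c,T,*ce,85)[:2],"z93",onz(c,T,*ce,93)[:2])
    if n=="top":
        cr=p[165:255,230:480]; cv2.imwrite("pics/topcrop.png",cv2.resize(cr,None,fx=3.2,fy=3.2,interpolation=cv2.INTER_CUBIC))
    else:
        cr=p[150:290,260:390]; cv2.imwrite("pics/sidecrop.png",cv2.resize(cr,None,fx=4,fy=4,interpolation=cv2.INTER_CUBIC))
E
```

```text
top Y 47 [332.85 193.3 ] [331 188   5  11] z85 [573.19 -36.72] z93 [571.69 -36.52]
top Y 245 [290.52 211.7 ] [282 203  18  18] z85 [521.3   86.86] z93 [520.14  86.24]
top Y 244 [261.77 213.45] [254 205  17  18] z85 [517.72 169.84] z93 [516.59 168.67]
top Y 260 [450.26 230.  ] [442 221  18  19] z85 [ 459.78 -371.66] z93 [ 459.04 -369.22]
top R 1591 [307.29 114.3 ] [281  97  54  35] z85 [816.98  35.03] z93 [813.85  34.76]
top R 62 [190.34 181.4 ] [186 177  10   9] z85 [616.15 379.24] z93 [614.36 376.67]
top R 29 [356.79 188.86] [355 185   5   8] z85 [ 585.1  -106.97] z93 [ 583.52 -106.29]
top R 54 [251.91 217.3 ] [250 205   5  23] z85 [507.06 198.17] z93 [506.  196.8]
top R 24 [356.83 210.  ] [356 204   3  14] z85 [ 522.73 -105.08] z93 [ 521.57 -104.42]
side Y 101 [250.45 127.5 ] [245 123  12  10] z85 [439.19 632.47] z93 [437.82 605.77]
side Y 107 [187.6  133.79] [182 129  12  11] z85 [209.57 632.63] z93 [212.53 605.92]
side Y 132 [101.82 142.65] [ 93 137  18  12] z85 [-84.55 632.46] z93 [-76.04 605.76]
side Y 127 [119.26 141.07] [111 136  17  11] z85 [-25.74 629.57] z93 [-18.34 602.92
[... 2581 characters left out ...]
 289.99]
side R 12 [248.58 158.92] [246 157   6   5] z85 [406.48 310.52] z93 [405.73 289.89]
side R 1504 [423.67 194.99] [388 173  64  50] z85 [794.89 -56.43] z93 [786.81 -70.13]
side R 46 [282.37 180.63] [280 176   6  13] z85 [480.57 125.75] z93 [478.42 108.61]
side R 26 [300.54 194.42] [295 192  12   5] z85 [510.86  33.21] z93 [508.14  17.81]
side R 207 [348.8  224.39] [343 215  12  20] z85 [ 581.26 -132.79] z93 [ 577.21 -145.05]
side R 385 [320.58 240.27] [310 229  23  23] z85 [ 509.36 -173.76] z93 [ 506.67 -185.25]
side R 61 [329.39 337.8 ] [323 331  14  13] z85 [ 461.41 -414.9 ] z93 [ 459.62 -421.84]
side R 27 [317.85 340.44] [313 338   9   6] z85 [ 444.51 -415.15] z93 [ 443.04 -422.09]
```

View pics/topcrop.png

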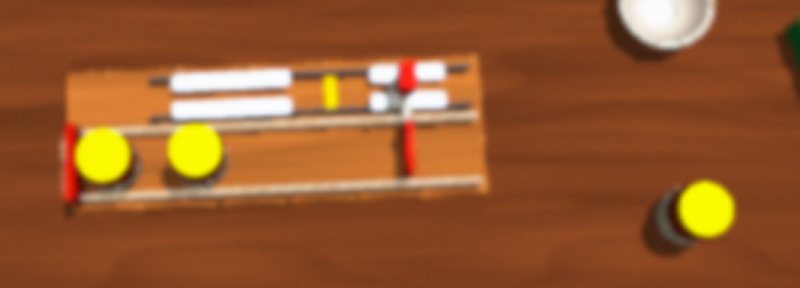

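View pics/sidecrop.png

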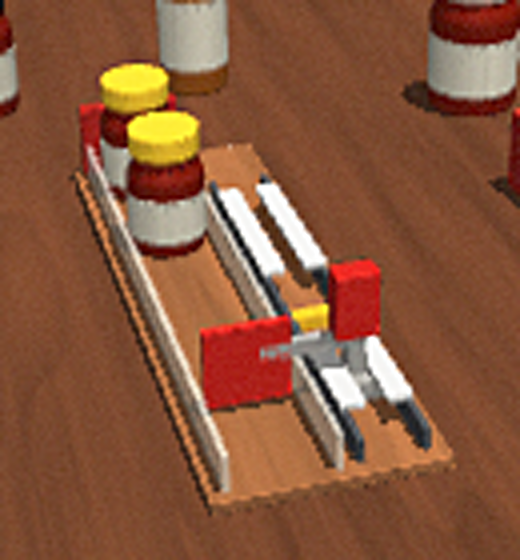

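The top and side views agree to within a few mm. Next I'll look at the rack with the wrist camera for better resolution.

Run:
```python
from h import *
q=arm.ik([500,-40,300],Rdown(0)); print(q)
arm.goto([500,-40,300],Rdown(0))
c,T=camT("wrist"); np.save("pics/T1.npy",T)
p,d=arm.read_camera("wrist"); cv2.imwrite("pics/w1.png",p)
print(arm.current_clock(),arm.current_ee_pos(),arm.current_force())
for nm,f in(("Y",yellow),("R",red)):
    for a,ce,bb in blobs(f(p),20): print(nm,a,ce,bb,[onz(c,T,*ce,z)[:2] for z in (85,93,16)])
```

```text
[-0.52  0.14  0.57  1.82 -0.08  1.2   1.65]
2.5667 [500.15 -39.09 299.84] [ 0.48  1.06 -0.44]
Y 1201 [ 13.4  127.03] [  0 105  33  45] [array([ 459.92, -359.42]), array([ 458.92, -352.27]), array([ 468.52, -421.04])]
Y 1729 [518.56 181.42] [494 159  50  46] [array([518.3 , 170.01]), array([516.  , 165.31]), array([538.16, 210.54])]
Y 1640 [441.63 184.08] [418 162  48  45] [array([521.52,  87.2 ]), array([519.14,  84.35]), array([542.  , 111.75])]
Y 181 [322.55 217.8 ] [319 207   9  23] [array([560.03, -38.81]), array([556.79, -38.84]), array([587.94, -38.57])]
R 167 [538.79 154.38] [534 144  11  24] [array([488.91, 186.47]), array([487.26, 181.4 ]), array([503.1 , 230.17])]
R 226 [259.31 180.71] [256 159   8  44] [array([ 518.13, -105.39]), array([ 515.83, -103.93]), array([ 537.96, -118.  ])]
R 299 [260.35 240.53] [253 230  15  22] [array([ 587.48, -108.15]), array([ 583.63, -106.63]), array([ 620.69, -121.29])]
R 3192 [378.6  373.57] [316 356 115  44] [array([779.42,  34.9 ]), array([771.28,  33.22]), array([849.67,  49.36])]
```

View pics/w1.png

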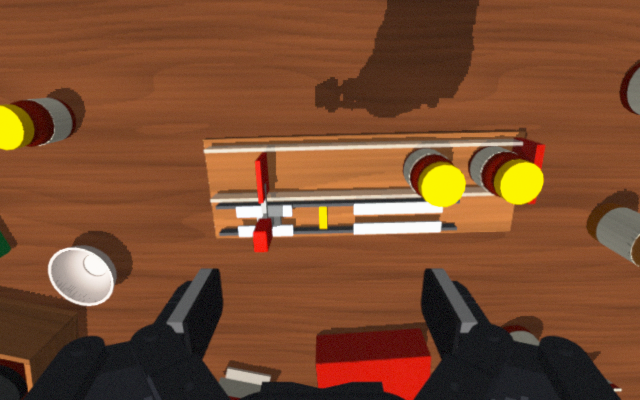

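Run:
```python
import cv2
p=cv2.imread("pics/w1.png")
cv2.imwrite("pics/w1a.png",cv2.resize(p[120:260,195:335],None,fx=5,fy=5,interpolation=cv2.INTER_CUBIC)[:600])
cv2.imwrite("pics/w1b.png",cv2.resize(p[120:250,425:555],None,fx=4.6,fy=4.6,interpolation=cv2.INTER_CUBIC))
```

```text
(no output)
```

View pics/w1a.png

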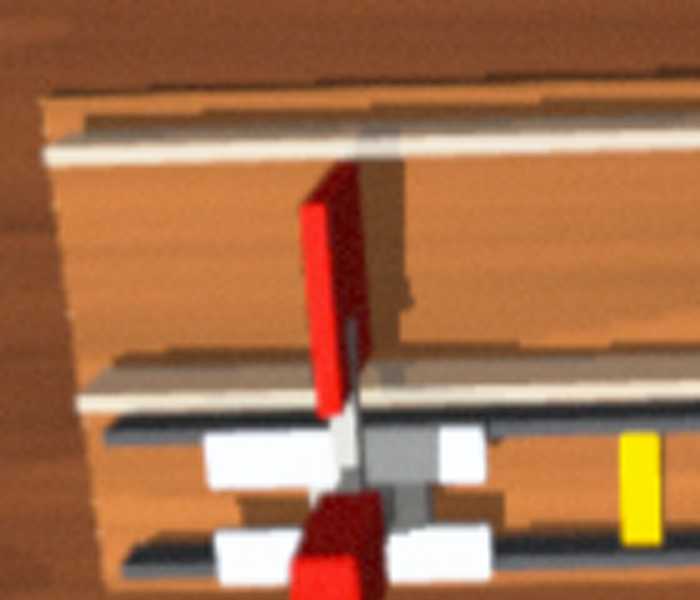

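View pics/w1b.png

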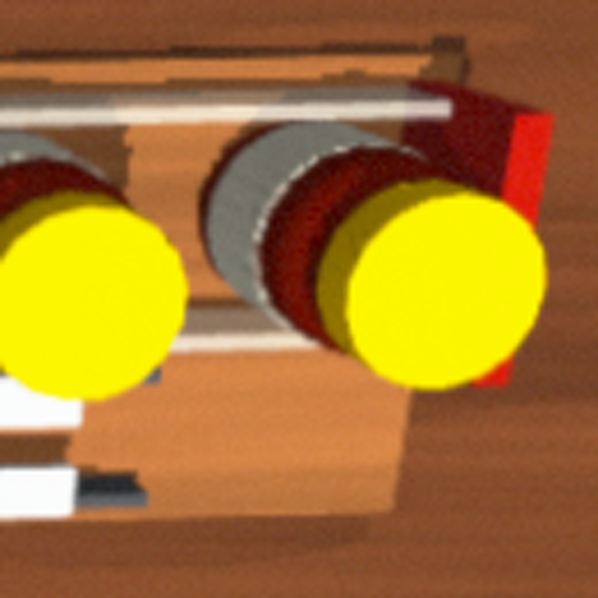

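Run:
```python
from h import *
c,_=camT("wrist");T=np.load("pics/T1.npy");p=cv2.imread("pics/w1.png")
W=lambda u,v,z:onz(c,T,u,v,z)[:2]
pts=dict(w1l=(204.1,151,31),w1r=(522.8,143.5,31),w2l=(210.6,200.6,31),w2r=(490.2,194.3,31),bl1=(203.4,140,8),bl2=(216,238,8),br2=(510.2,231.3,8),br1=(520,132,8),st1=(537.6,145.2,60),st2=(529,203.5,60),lipA=(292.4,211.4,26.5),lipB=(354,209,26.5),bump=(323,218,17))
P={k:W(*v) for k,v in pts.items()}
for k in P: print(k,P[k])
# fit rack: rotation th, origin
model=dict(w1l=(-31,None),w1r=(-31,None),w2l=(31,None),w2r=(31,None),st1=(-35,150),st2=(35,150))
from scipy.optimize import least_squares
def res(q):
    th,x,y=q;r=[]
    for k,(mx,my) in model.items():
        d=P[k]-[x,y];R=np.array([[np.cos(th),np.sin(th)],[-np.sin(th),np.cos(th)]]);e=R@d
        r.append((e[0]-mx)); 
        if my is not None:r.append(e[1]-my)
    return r
s=least_squares(res,[0,530,30]);print(s.x,np.array(s.fun));np.save("pics/rack.npy",s.x)
th,x,y=s.x;R=np.array([[np.cos(th),np.sin(th)],[-np.sin(th),np.cos(th)]])
for k in P: print(k,"rack",R@(P[k]-[x,y]))
# bright red top faces
h=cv2.cvtColor(p,cv2.COLOR_BGR2HSV)
m=((h[...,0]<4)|(h[...,0]>176))&(h[...,1]>200)&(h[...,2]>200)
for a,ce,bb in blobs(m,15): print(a,ce,bb,"knob87 rack",R@(W(*ce,87)-[x,y]),"plate")
for a,ce,bb in blobs(yellow(p),500): 
  for z in(93,85): print("jar",ce,z,W(*ce,z),R@(W(*ce,z)-[x,y]))
```

```text
w1l [ 497.16 -178.78]
w1r [487.1  198.51]
w2l [ 559.24 -177.19]
w2r [550.55 168.73]
bl1 [ 487.96 -185.99]
bl2 [ 621.   -182.98]
br2 [610.99 216.64]
br1 [476.83 205.7 ]
st1 [483.77 198.92]
st2 [552.23 202.16]
lipA [575.07 -76.58]
lipB [571.74   0.87]
bump [587.81 -37.99]
[  0.03 522.16  50.6 ] [-0.14 -0.08 -0.04  0.54  0.59 -0.7  -0.88  0.7 ]
w1l rack [ -31.14 -228.63]
w1r rack [-31.08 148.8 ]
w2l rack [  30.96 -228.7 ]
w2r rack [ 31.54 117.32]
bl1 rack [ -40.52 -235.59]
bl2 rack [  92.55 -236.14]
br2 rack [ 93.25 163.6 ]
br1 rack [-41.15 156.26]
st1 rack [-34.41 149.3 ]
st2 rack [ 34.12 150.7 ]
lipA rack [  49.48 -128.55]
lipB rack [ 48.23 -51.04]
bump rack [ 63.26 -90.31]
134 [539.3  155.14] [535 145  10  23] knob87 rack [-29.23 136.14] plate
176 [258.86 181.4 ] [256 161   7  42] knob87 rack [  -8.03 -155.98] plate
256 [259.86 241.53] [253 232  15  20] knob87 rack [  61.3  -160.69] plate
2848 [379.17 374.15] [316 357 114  43] knob87 rack [255.71 -22.18] plate
jar [ 13.4  127.03] 93 [ 458.92 -352.27] [ -74.01 -401.03]
jar [ 13.4  127.03] 85 [ 459.92 -359.42] [ -73.2 -408.2]
jar [518.56 181.42] 93 [516.   165.31] [ -3.08 114.83]
jar [518.56 181.42] 85 [518.3  170.01] [ -0.66 119.47]
jar [441.63 184.08] 93 [519.14  84.35] [-2.11 33.82]
jar [441.63 184.08] 85 [521.52  87.2 ] [ 0.34 36.61]
```

The rack fit is within 1 mm: walls 62 mm apart, and base edges at −41 and +93, which makes the 135 mm width. Lips and bump both put shoe contact near a travel of 0.055. I'll move over the spare jar and refine its position.

Run:
```python
from h import *
th,x,y=np.load("pics/rack.npy");print(th)
def rk(a,b,z): return [x+np.cos(th)*a-np.sin(th)*b, y+np.sin(th)*a+np.cos(th)*b, z]
best=None
for s in(1,-1):
    R=Rdown(th+s*np.pi/2)
    for P in([459,-372,220],[459,-372,45],rk(0,-27,170),rk(0,-27,60)): print(s,arm.ik(P,R))
for s in(0,np.pi):
    for P in(rk(62,-160,180),rk(62,-9,48)): print(s,P,arm.ik(P,Rdown(th+s)))
c,T=camT("top");print("bowl",onz(c,T,437,166,30))
s=1
q=arm.ik([459,-372,220],Rdown(th+np.pi/2))
if q is None or abs(q[6])>2.7: s=-1
arm.goto([459,-372,220],Rdown(th+s*np.pi/2)); arm.wait(0.15)
c,T=camT("wrist");p,d=arm.read_camera("wrist");cv2.imwrite("pics/w2.png",p)
h=cv2.cvtColor(p,cv2.COLOR_BGR2HSV)
m=yellow(p)&(h[...,2]>200)
for a,ce,bb in blobs(m,300): 
    cnt=max(cv2.findContours(m.astype(np.uint8),cv2.RETR_EXTERNAL,cv2.CHAIN_APPROX_NONE)[0],key=len)
    e=cv2.fitEllipse(cnt); print(s,a,ce,bb,e,onz(c,T,*ce,85),onz(c,T,*e[0],85), "depth",d[int(ce[1]),int(ce[0])])
    l=onz(c,T,bb[0],ce[1],85);r=onz(c,T,bb[0]+bb[2],ce[1],85);print("diam",np.linalg.norm(l-r))
print(arm.current_clock(),arm.current_ee_pos())
```

```text
0.02679318517348325
1 [-0.21  0.66  1.26  1.75 -0.66  1.24 -1.89]
1 [-0.08  0.84  1.03  1.89 -0.89  0.96 -1.74]
1 [ 0.37  0.38 -0.63  1.88  0.26  0.97  2.79]
1 [ 0.2   0.5  -0.43  1.98  0.3   0.73  2.76]
-1 [-0.06  0.49  0.93  1.74 -0.43  1.13  1.03]
-1 [ 0.15  0.65  0.64  1.88 -0.53  0.79  1.1 ]
-1 [-0.7   0.36  0.71  1.95 -0.29  0.94  0.18]
-1 [-0.62  0.53  0.64  2.03 -0.47  0.72  0.34]
0 [np.float64(588.4220219231904), np.float64(-107.6823542171135), 180] [-0.34  0.46  0.61  1.75 -0.3   1.02  1.98]
0 [np.float64(584.3767350041043), np.float64(43.263449479916346), 48] [-0.48  0.6   0.44  1.88 -0.36  0.75  1.76]
3.141592653589793 [np.float64(588.4220219231904), np.float64(-107.6823542171135), 180] [-0.61  0.62  1.07  1.77 -0.6   1.12 -0.89]
3.141592653589793 [np.float64(584.3767350041043), np.float64(43.263449479916346), 48] [-0.79  0.76  0.93  1.9  -0.78  0.9  -1.01]
bowl [ 663.39 -361.64   30.  ]
1 2376 [318.64 184.49] [291 158  56  54] ((318.6357116699219, 184.48484802246094), (53.16679000854492, 55.05501937866211), 93.99881744384766) [ 460.57 -373.46   85.  ] [ 460.57 -373.46   85.  ] depth 290.03036
diam 45.848909948532516
5.7333 [ 459.12 -371.87  220.03]
```

View pics/w2.png

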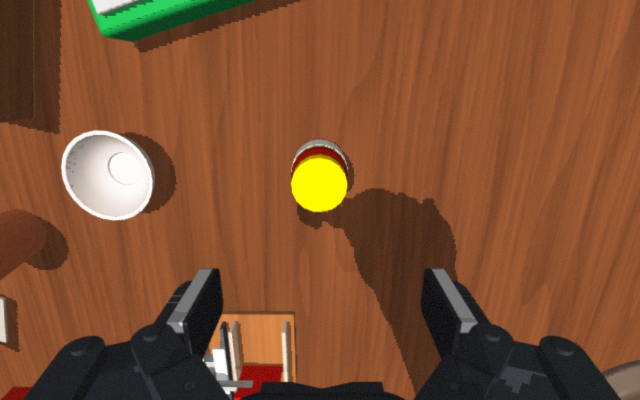

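```bash
cat >> h.py <<'E'
try:
    th,rx,ry=np.load("pics/rack.npy")
except Exception: pass
def rk(a,b,z): return [rx+np.cos(th)*a-np.sin(th)*b, ry+np.sin(th)*a+np.cos(th)*b, z]
def inrk(P): 
    d=np.array(P[:2])-[rx,ry]; return np.array([np.cos(th)*d[0]+np.sin(th)*d[1],-np.sin(th)*d[0]+np.cos(th)*d[1],P[2]])
E
python3 - <<'E'
from h import *
R=Rdown(th-np.pi/2)
arm.goto([460.5,-373.5,200],R); arm.wait(0.15)
c,T=camT("wrist");p,d=arm.read_camera("wrist");cv2.imwrite("pics/w3.png",p)
h=cv2.cvtColor(p,cv2.COLOR_BGR2HSV)
m=yellow(p)&(h[...,2]>200)
for a,ce,bb in blobs(m,300): print(a,ce,bb,onz(c,T,*ce,85),d[int(ce[1]),int(ce[0])])
print(arm.current_clock(),arm.current_ee_pos())
E
```

```text
2698 [323.07 190.72] [293 163  61  57] [ 460.42 -372.05   85.  ] 269.46338
7.8167 [ 460.49 -373.25  199.54]
```

View pics/w3.png

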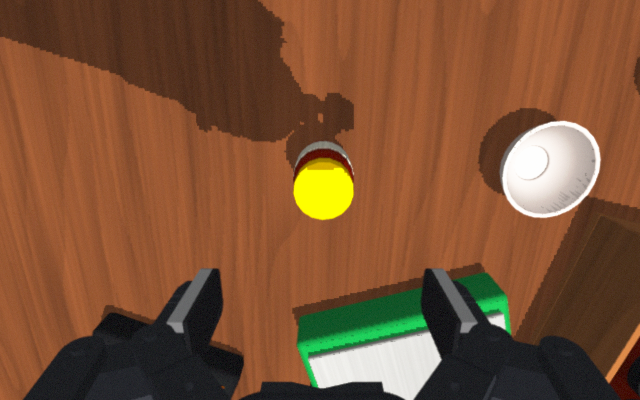

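```bash
python3 - <<'E'
from h import *
t=np.load("pics/rack.npy"); t[1]+=0.8; np.save("pics/rack.npy",t)
E
python3 - <<'E'
from h import *
R=Rdown(th-np.pi/2)
hit=arm.line_to([460.5,-372.8,30],v=160,stop_force=8); print(hit,arm.current_ee_pos())
arm.gripper_close(squeeze=35); print("w",arm.current_width(),arm.current_force())
arm.line_to([460.5,-372.8,130],v=200); print(arm.current_width(),arm.current_force(),arm.current_clock())
p,d=arm.read_camera("wrist");cv2.imwrite("pics/w4.png",p)
E
```

```text
False [ 461.17 -373.11   30.94]
w 50.56907449358366 [-0.13  1.14  5.05]
50.56273434311561 [-0.18 -0.63 -3.11] 10.1083
```

View pics/w4.png

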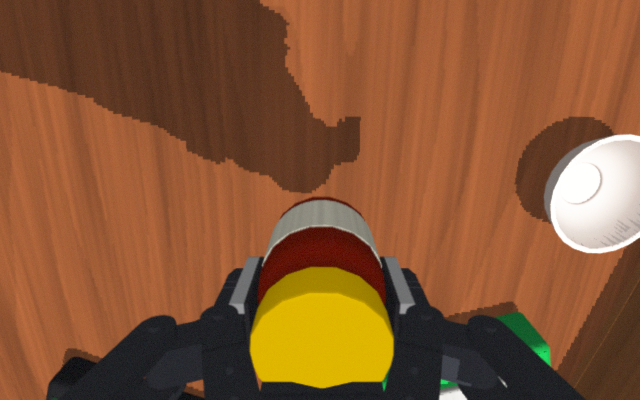

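The jar is held (width 50.6 mm, weight felt). I'll carry it above the lane and check alignment before lowering.

Run:
```python
from h import *
R=Rdown(th-np.pi/2)
arm.line_to([465,-340,155],v=250)
arm.goto(rk(0,-27,155),R)
arm.line_to(rk(0,-27,76),v=150); arm.wait(0.1)
np.save("pics/T5.npy",camT("wrist")[1])
print(inrk(arm.current_ee_pos()),arm.current_force(),arm.current_clock())
for n in("wrist","top","side"):
    p,d=arm.read_camera(n);cv2.imwrite(f"pics/{n}5.png",p)
    if n=="side": cv2.imwrite("pics/side5c.png",cv2.resize(p[130:290,250:390],None,fx=4,fy=4,interpolation=cv2.INTER_CUBIC)[:600])
```

```text
[  0.87 -26.98  77.08] [ 0.55  0.17 -1.99] 12.625
```

View pics/wrist5.png

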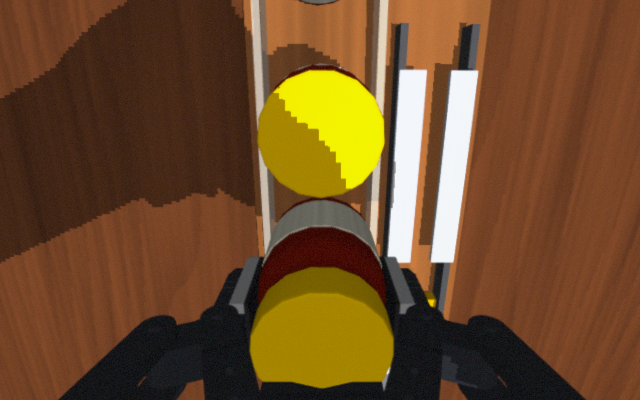

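View pics/side5c.png

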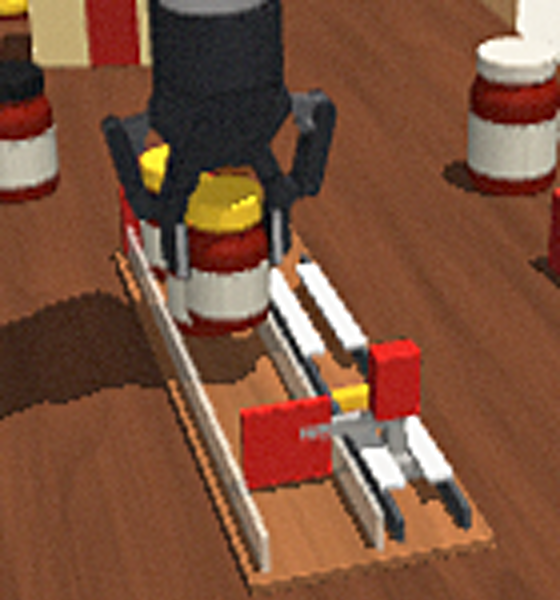

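Run:
```python
from h import *
p=cv2.imread("pics/wrist5.png")
cv2.imwrite("pics/w5c.png",cv2.resize(p[190:270,240:400],None,fx=5,fy=5,interpolation=cv2.INTER_CUBIC))
```

```text
(no output)
```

View pics/w5c.png

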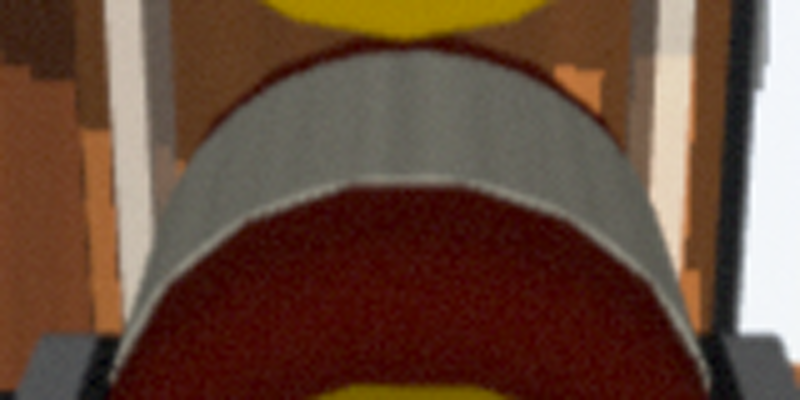

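Run:
```python
from h import *
R=Rdown(th-np.pi/2)
arm.line_to(rk(-1,-27,72),v=60); arm.wait(0.1); print(inrk(arm.current_ee_pos()),arm.current_force())
print(arm.line_to(rk(-1,-27,45),v=60,stop_force=6),inrk(arm.current_ee_pos()))
print(arm.line_to(rk(-1,-27,34),v=25,stop_force=4),inrk(arm.current_ee_pos()),arm.current_force(),arm.current_clock())
p,d=arm.read_camera("wrist");cv2.imwrite("pics/w6.png",p)
```

```text
[ -1.02 -27.    72.  ] [ 0.2  -0.36 -2.85]
False [ -1.11 -26.77  44.75]
True [ -0.48 -26.96  38.97] [-0.04  0.24  5.93] 14.0667
```

View pics/w6.png

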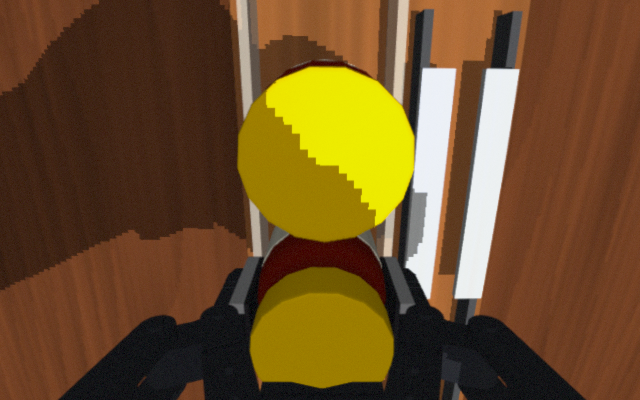

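Run:
```python
from h import *
arm.ungrasp(); 
arm.line_to(rk(0,-27,150),v=250)
R=Rdown(th)
arm.goto(rk(62,-161,165),R); arm.wait(0.1)
c,T=camT("wrist");p,d=arm.read_camera("wrist");cv2.imwrite("pics/w7.png",p)
h=cv2.cvtColor(p,cv2.COLOR_BGR2HSV)
m=((h[...,0]<4)|(h[...,0]>176))&(h[...,1]>200)&(h[...,2]>200)
for a,ce,bb in blobs(m,100): print(a,ce,bb,inrk(onz(c,T,*ce,87)))
print(inrk(arm.current_ee_pos()),arm.current_clock())
p,d=arm.read_camera("side");cv2.imwrite("pics/side7c.png",cv2.resize(p[130:290,250:390],None,fx=4,fy=4,interpolation=cv2.INTER_CUBIC)[:600])
```

```text
462 [322.42 102.82] [319  74   8  59] [  -8.61 -160.69   87.  ]
646 [322.42 211.68] [311 195  23  32] [  61.84 -160.62   87.  ]
[  61.87 -160.36  164.94] 16.7417
```

View pics/w7.png

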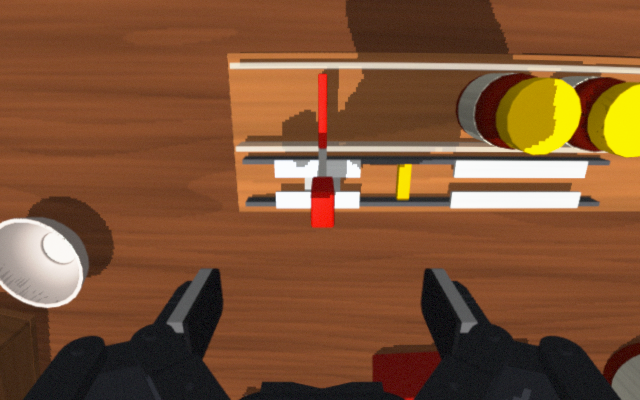

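View pics/side7c.png

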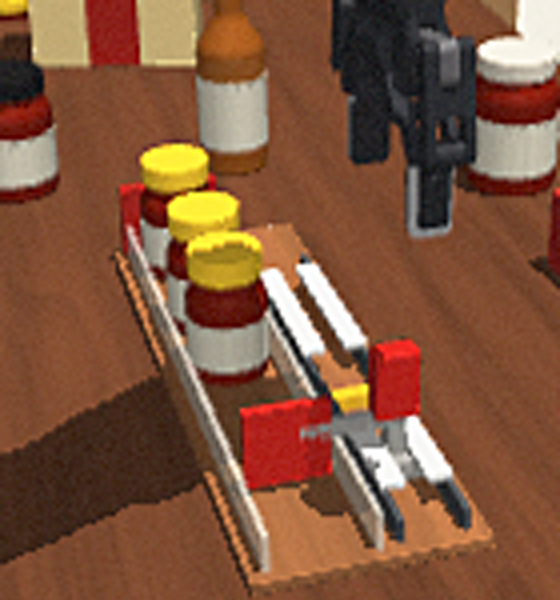

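The spare jar stands upright in the lane. The knob reads (61.8, −160.6) in the rack frame, so I'll grip it and feel for the bump.

Run:
```python
from h import *
print(arm.line_to(rk(61.8,-160.6,49),v=160,stop_force=10),inrk(arm.current_ee_pos()))
arm.gripper_close(squeeze=40); arm.wait(0.1)
print("w",arm.current_width(),inrk(arm.current_ee_pos()),arm.current_force(),arm.current_clock())
hit=arm.line_to(rk(61.8,-122,49),v=60,stop_force=15)
print(hit,inrk(arm.current_ee_pos()),arm.current_force())
if not hit:
    hit=arm.line_to(rk(61.8,-95,49),v=20,stop_force=8)
    print(hit,inrk(arm.current_ee_pos()),arm.current_force(),arm.current_clock())
```

```text
False [  62.46 -160.28   49.91]
w 15.615251148055162 [  61.91 -160.62   49.28] [-0.95 -0.39  3.32] 18.4
False [  61.9  -121.16   49.24] [-1.09  1.67  6.55]
True [  61.89 -109.85   49.27] [-0.03 -1.59  5.51] 19.9667
```

It meets the bump at y = −109.9, a travel of 0.055, which matches the picture estimate. I'll back off slightly and lift.

Run:
```python
from h import *
arm.line_to(rk(61.8,-111.5,49),v=20); print(inrk(arm.current_ee_pos()),arm.current_force())
hit=arm.line_to(rk(61.8,-111.5,59.5),v=25,stop_force=15); print(hit,inrk(arm.current_ee_pos()),arm.current_force(),arm.current_width())
p,d=arm.read_camera("side");cv2.imwrite("pics/side8c.png",cv2.resize(p[130:290,250:390],None,fx=4,fy=4,interpolation=cv2.INTER_CUBIC)[:600])
if not hit:
    hit=arm.line_to(rk(61.8,-75,59.5),v=50,stop_force=12); print(hit,inrk(arm.current_ee_pos()),arm.current_force())
    if not hit:
        hit=arm.line_to(rk(61.8,-60,59.5),v=15,stop_force=6); print(hit,inrk(arm.current_ee_pos()),arm.current_force(),arm.current_clock())
c,T=camT("wrist");p,d=arm.read_camera("wrist");cv2.imwrite("pics/w8.png",p)
```

```text
[  61.92 -111.1    49.24] [-0.87  0.24  6.42]
False [  61.8  -111.4    59.54] [ 1.77  1.8  -2.06] 15.262619771675013
False [ 61.78 -73.88  59.63] [ 0.83  2.16 -0.99]
True [ 61.77 -65.82  59.01] [ 2.03 -0.45 -1.17] 22.4083
```

View pics/side8c.png

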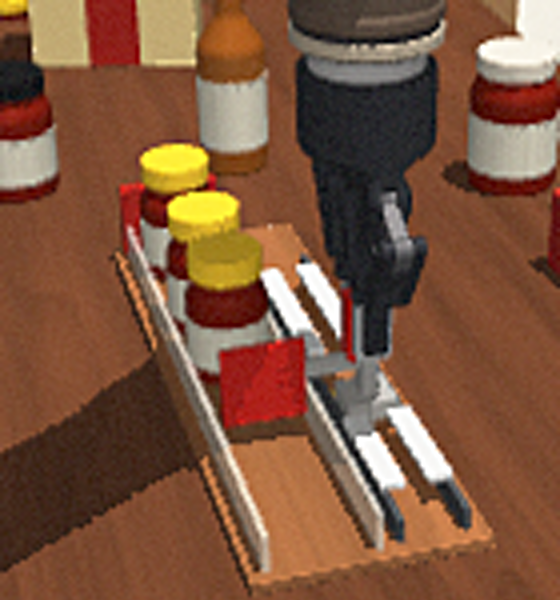

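View pics/w8.png

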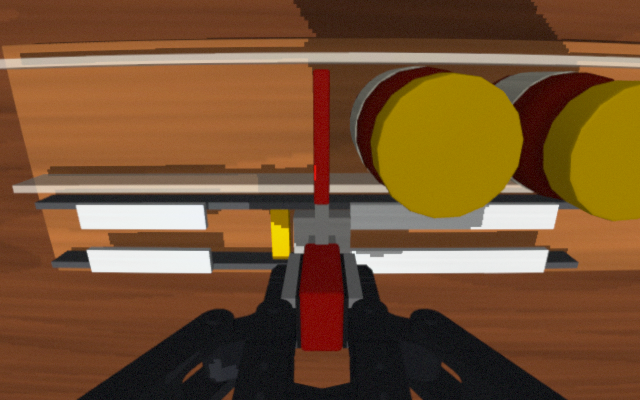

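It stopped against the next lips, exactly 44 mm on, and the shoe is past the bump. I'll back off 1.3 mm and lower it.

Run:
```python
from h import *
arm.line_to(rk(61.8,-67.2,59.5),v=15); print(inrk(arm.current_ee_pos()),arm.current_force())
hit=arm.line_to(rk(61.8,-67.2,48.8),v=25,stop_force=12); print(hit,inrk(arm.current_ee_pos()),arm.current_force(),arm.current_width(),arm.current_clock())
if not hit or arm.current_ee_pos()[2]<50.3:
    hit=arm.line_to(rk(61.8,-52,48.8),v=30,stop_force=12); print(hit,inrk(arm.current_ee_pos()),arm.current_force(),arm.current_clock())
```

```text
[ 61.83 -66.37  59.52] [ 1.45  1.79 -1.45]
True [ 61.93 -67.09  49.23] [-1.07 -0.9   6.79] 15.554086396745863 23.15
False [ 61.97 -53.25  49.26] [-1.14 -2.5   7.08] 23.775
```

Run:
```python
from h import *
f=lambda:(inrk(arm.current_ee_pos()),arm.current_force(),round(arm.current_clock(),2))
hit=arm.line_to(rk(61.8,-18,48.9),v=30,stop_force=14); print(hit,*f())
for n in("wrist","side"):
    p,d=arm.read_camera(n);cv2.imwrite(f"pics/{n}9.png",p if n=="wrist" else cv2.resize(p[130:290,250:390],None,fx=4,fy=4,interpolation=cv2.INTER_CUBIC)[:600])
```

```text
False [ 61.92 -20.27  49.22] [-0.85 -5.06  8.08] 25.06
```

View pics/wrist9.png

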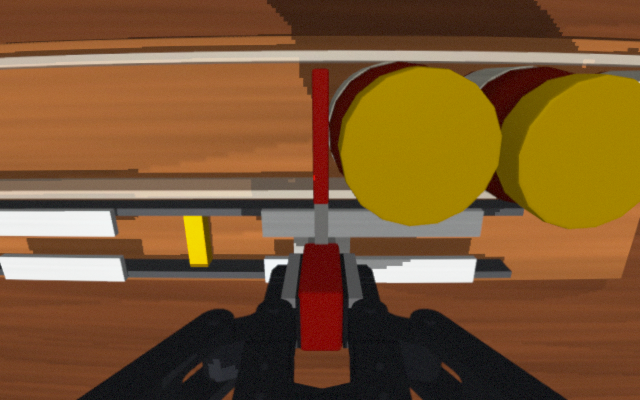

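View pics/side9.png

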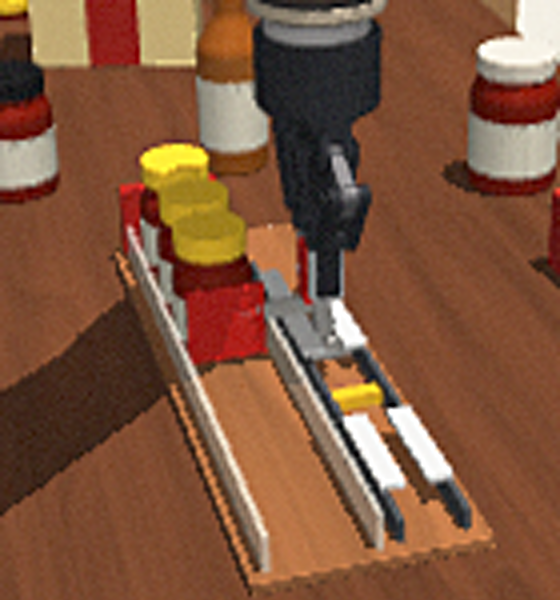

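The jars are upright and closing up. I'll do the final slow press with a force stop.

Run:
```python
from h import *
f=lambda:(inrk(arm.current_ee_pos()),arm.current_force(),round(arm.current_clock(),2))
hit=arm.line_to(rk(61.8,-3,48.9),v=10,stop_force=9); print(hit,*f())
arm.wait(0.2);print(*f())
```

```text
False [61.95 -7.92 49.19] [ -1.92 -11.08  11.6 ] 26.81
[61.96 -7.91 49.2 ] [ -1.32 -11.26  11.79] 27.01
```

Run:
```python
from h import *
f=lambda:(inrk(arm.current_ee_pos()),arm.current_force(),round(arm.current_clock(),2))
arm.line_to(rk(61.8,-7,49.2),v=15); print(*f())
arm.ungrasp(); print(*f())
arm.line_to(rk(61.8,-7,165),v=150); arm.wait(0.2); print(*f())
c,T=camT("wrist")
for n in("wrist","side","top"):
    p,d=arm.read_camera(n);cv2.imwrite(f"pics/{n}10.png",p if n!="side" else cv2.resize(p[130:290,250:390],None,fx=4,fy=4,interpolation=cv2.INTER_CUBIC)[:600])
    if n=="wrist":
        h=cv2.cvtColor(p,cv2.COLOR_BGR2HSV)
        m=((h[...,0]<4)|(h[...,0]>176))&(h[...,1]>200)&(h[...,2]>200)
        for a,ce,bb in blobs(m,100): print("knob",a,ce,bb,inrk(onz(c,T,*ce,87)))
        for a,ce,bb in blobs(yellow(p)&(h[...,2]>140),300): print("Y",a,ce,bb,inrk(onz(c,T,*ce,93)))
```

```text
[61.9  -8.31 49.26] [-1.3  -3.38  5.72] 27.43
[61.77 -6.94 49.17] [-0.1  -0.49 -0.03] 28.1
[ 61.39  -7.07 164.07] [ 0.27 -0.19  0.98] 29.23
knob 454 [319.49 103.27] [316  75   8  58] [-9.03 -9.27 87.  ]
knob 609 [319.07 212.92] [309 199  22  29] [61.78 -9.76 87.  ]
Y 4642 [367.56 113.04] [329  75  77  77] [-3.8  19.21 93.  ]
Y 4511 [453.45 115.65] [416  77  76  78] [-2.5  70.58 93.  ]
Y 4402 [537.53 116.86] [501  79  74  77] [ -2.29 122.1   93.  ]
Y 437 [225.24 182.77] [218 166  15  35] [ 39.09 -68.91  93.  ]
```

View pics/wrist10.png

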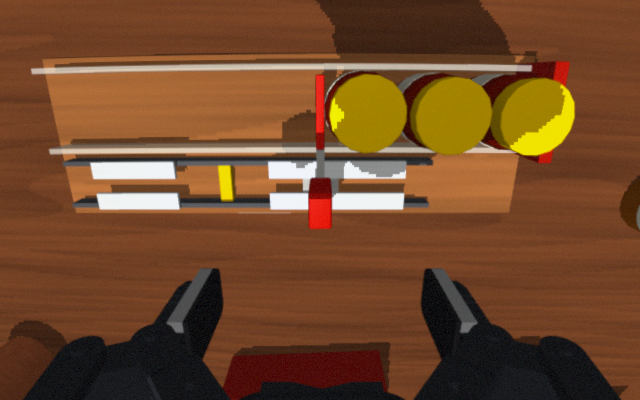

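View pics/side10.png

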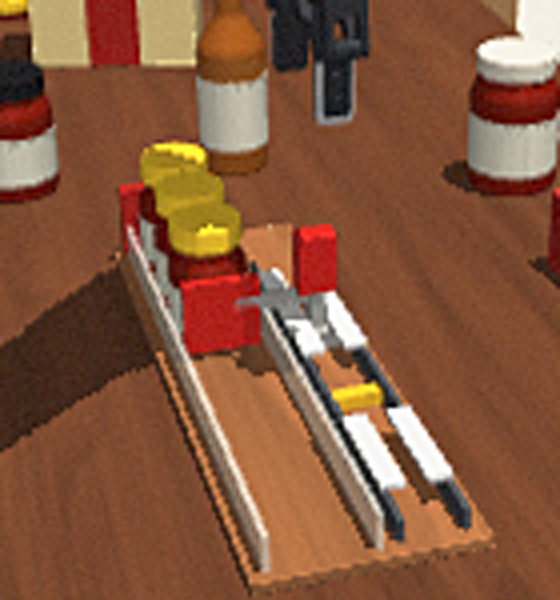

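The row is closed: jars at y ≈ 19, 71 and 122 mm (expected 20, 72 and 124), and the knob at −9.5 mm, a travel of about 0.1555. The pusher is down, the jars are upright and the gripper is clear.

Run:
```python
from h import *
for n in("top0","top10"):
    p=cv2.imread(f"pics/{n}.png");c,T=camT("top")
    h=cv2.cvtColor(p,cv2.COLOR_BGR2HSV); w=(h[...,1]<60)&(h[...,2]>140); w[:140]=0;w[190:]=0;w[:,:415]=0;w[:,458:]=0
    print(n,"bowl",[b[1] for b in blobs(w,50)],"cap",[b[1] for b in blobs(red(p),30) if b[1][0]<220])
arm.job_done(); print(arm.current_clock())
```

```text
top0 bowl [array([437.72, 165.17])] cap [array([190.34, 181.4 ])]
top10 bowl [array([437.72, 165.17])] cap [array([190.22, 181.48])]
the job is handed in; nothing more can be done
the job is handed in; nothing more can be done
```

The spare jar stands in the lane behind the other two, and the pusher is over the bump, down in its track and closed up against the row. I handed the job in at about 29 s.

- **Bump:** I felt it at a travel of 0.055 and lifted the pusher about 10 mm. I carried it 44 mm until it met the next lips, then lowered it back down.
- **Row:** At the last check the jars were at rack y of about 19, 71 and 122 mm, against an expected 20, 72 and 124. All three looked upright.
- **Pusher:** By camera the travel was 0.155 to 0.156. The arm's own position while gripping the knob read about 0.157. I put that 1 to 2 mm difference down to calibration.
- **Press force:** The tool force along the track reached about 11 N, friction included.
- **Sideways position:** The lids read 2 to 4 mm off the lane's middle. I think part of that is the lid sides being caught in the colour mask. It is inside the 7 mm limit, and the lane walls keep it within about 3 mm.
- **Other goods:** The bowl and the sauce bottle's cap were unmoved in the top view. I did not measure the dark jar, but nothing went near it.

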